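# Tip open the lid of the brass fittings bin at the trade counter

## Task

A customer at the plumbing counter wants brass couplings. Press down the tab that sticks out in front of the orange-lidded bin until the orange lid has tipped well open, about 30 degrees or more, and leave it standing open. Keep the blue lid shut and leave the white bottle standing where it is.

Things in the scene. Friction and masses are not known exactly. Their poses are not given: they have to be found in the camera images.
- orange_tab (a point): Centre of the top face of the ribbed orange press tab (60 mm wide, 6 thick), 90 mm above the counter when level (lid shut), nothing below it. It juts towards the robot from a grey bin (fixed, 150 x 110 x 82 mm tall, yaw within 0.4 rad). Turns with the lid: x to the hinge (45 mm along +x, 4 mm below the face, axis along y), z out of the face. Free end 20 mm along -x. Lid 147 mm past hinge.
- orange_lid (a joint): Angle of the orange lid, one rigid rocker with its tab, rad: 0 shut, grows as the tab is pressed down and the lid rises; rigid stop at 0.75. At 0.52 (30 degrees) the tab centre is 23 mm lower than when shut. Stiff friction hinge: 4 to 5 N down on the tab's centre moves it, and it stays where left. Starts at 0 to 0.05. A brass sample coupling stands 30 mm high on the lid.
- blue_lid (a joint): Angle of the lid of the other bin, the same but with blue lid and tab and a black sample; it stands left or right of the orange one, at least 230 mm centre to centre. Same meaning and stiffness. Starts at 0 to 0.05, which counts as shut.
- bottle: Loose white bottle, blue label, red cap, 60 mm across, 150 tall, 0.3 kg, upright, left or right of the pair of bins; origin at the centre of its underside, z up. Not listed: a carton (100 x 130 x 70 mm) on the opposite side and a black pipe coupling (60 mm across, 45 tall) between bins and robot.
Not all that is in view belongs to the job. Of the things that look like the bottle, the larger one is meant.

How it is judged:
By the outcome, as a careful person would: the job done as asked, in the order asked, and still so for the second after the job is handed in, with the robot touching nothing.
It also fails if it takes over 26 s, if anything falls off the work surface, if the arm or the gripper's body presses on something with over 40 N, if the wrist force passes 120 N, or if a joint passes its speed limit or range.

## Robot

A 6-joint arm with a two-finger parallel gripper is mounted at the origin on the work surface. World frame = base frame: x ahead of the robot, y to its left, z up, the work surface at z = 0. Lengths are in m, angles in rad, forces in N, time in s.
With the tool pointing down it reaches from about 0.35 to 0.85 m from the base axis. Payload 8.1 kg.
Tool frame: the origin (TCP) lies between the finger pads; the fingertips stand 8 mm ahead of it and the grasp point (between the pads) lies 11 mm behind it (manip.nose_length is the distance from the TCP to the fingertips, in m); z points along the fingers, y is the direction in which the jaws open and shut (so a half turn about z gives the same grasp; the last joint's range is limited). The gripper opens to 85 mm and grips with 20 to 120 N. Pads are 22 mm wide; open, the fingers measure 114 mm over their backs; the gripper's body (76 mm by 85 mm) begins 54 mm behind the grasp point. The pads swing forward as they close: fully open they stand 13 mm farther back than shut.
Start: joints at [1.239, 0.13, 1.488, -0, 1.523, -0.085], TCP at [0.147, 0.582, 0.239] pointing down, gripper open.
Joint ranges: [-2.96, 2.96], [-0.89, 2.26], [0.02, 2.5], [-1.34, 4.48], [0, 2.73], [-2.66, 2.66]. Speed limits (rad/s): [2.39, 2.39, 2.79, 3.14, 3.14, 3.14].

## Interface

Orientations are given as a unit quaternion [w, x, y, z].
In Python, from plant import manip gives the robot as it stands. The module is installed in compiled form; this text tells all that it offers.
- The arm moves only by the shell command python3 -m creep 'ROWS' [FORCE]. ROWS is JSON, a list of rows, each an object with "rotation": the turn, a rotation vector about the tool's x, y, z in rad, a list of three; "linear": the shift along the tool's x, y, z in mm, a list of three; "fingers": the finger opening in mm, from 0 to 85.4. A call has 1 to 8 rows; each row shifts and turns the commanded pose from where the row before left it, along the tool's axes as they then stand; what a row does not reach is not made up. A row lasts 1/10 s, in which the tool goes at most 50 mm and 8.59 degrees, less where a joint would pass 70% of its speed; a pose out of reach is approached as far as the arm can. A call with a gripper value outside its range is refused whole. The fingers move at their own pace and stop on an object; FORCE is the grip in N (left out, the last holds). Time passes only in rows, so rows that do not move let the fingers close. It gives the time, the measured TCP pose, the force and the opening at its end, in the units of the state.
- manip.get_obs(): the state, without advancing time (a new reading comes with each control period).
- manip.grab_frame(name): name is "side" or "top"; returns a dict with "pixels" (420x560x3 uint8, red, green, blue), "depth" (420x560 float32, m along the optical axis (not along the pixel's ray), 0 where there is no reading), "camera_matrix" (3x3 intrinsics, pixels), "rvec" (rotation vector, rad) and "tvec" (3), from world to camera coordinates, as OpenCV has them. Camera axes: x right, y down, z forward; pixel columns grow to the right and rows downward; lengths in m; the calibration is good to about 2 mm. A picture is of the moment at which its call begins.
- manip.sign_off(): hands the job in, once; it reports no verdict.
The state is a dict: "time_s": time; "qpos": joint angles; "joint_velocities": joint speeds; "effort": joint torques, N m; "ee_pos": TCP position; "tool_rot": TCP orientation; "ft_force": force on the tool from outside, world axes, zero at the start; "ft_torque": the same for the moment, N m; "grip_width": finger opening in m.
Only numpy, scipy, OpenCV 4.12 (cv2) and the standard library are available. Lean on these libraries where they do the work, as an engineer would, in place of code of your own. Each camera call takes 0.05 s, during which the arm holds its last target. There are 200 camera calls.

## Working session

There is one attempt and no reset: what is moved stays moved. The work goes in short steps, Python scripts to look and compute and a shell command to move; the robot and the scene stay as the last step left them, time stands still between calls to the robot, and variables do not carry over. Pictures are saved under pics/ and viewed, about 8 in all and at most 12, crops included, and the job is handed in when it is done.

```bash
mkdir -p pics; cat > h.py <<'E'
import numpy as np,cv2,pickle
from plant import manip
def grab(n,tag):
    f=manip.grab_frame(n); pickle.dump(f,open(f'pics/{tag}.pkl','wb'))
    cv2.imwrite(f'pics/{tag}.png',f['pixels'][:,:,::-1]); return f
def world(f,u,v):
    K=f['camera_matrix'];R=cv2.Rodrigues(np.array(f['rvec'],float))[0];t=np.array(f['tvec'],float).ravel()
    d=f['depth'][v,u]; return R.T@(np.linalg.inv(K)@[u,v,1]*d-t)
def load(tag): return pickle.load(open(f'pics/{tag}.pkl','rb'))
E
python3 - <<'E'
from h import *
grab('top','t0');grab('side','s0')
print(manip.get_obs())
E
```

```text
{'time_s': 0.1, 'qpos': array([ 1.23862583e+00,  1.31105189e-01,  1.48919385e+00,  3.51952569e-05,
        1.52301821e+00, -8.54289872e-02]), 'joint_velocities': array([-0.00135796, -0.00161994, -0.00307339,  0.00011253, -0.00089877,
       -0.00036907]), 'effort': array([ 1.82257805e-03, -5.70946276e+01, -5.01942372e+01, -8.28036264e-05,
        7.99586065e-03,  8.50762490e-05]), 'ee_pos': array([0.14636743, 0.58136028, 0.23832477]), 'tool_rot': array([-1.95937155e-04,  1.23058841e-01,  9.92399001e-01, -8.39925424e-04]), 'ft_force': array([ 1.0083418 , -0.19609859,  0.47770086]), 'ft_torque': array([0.00509681, 0.05147878, 0.02136085]), 'grip_width': 0.08523054330126}
```

View pics/t0.png

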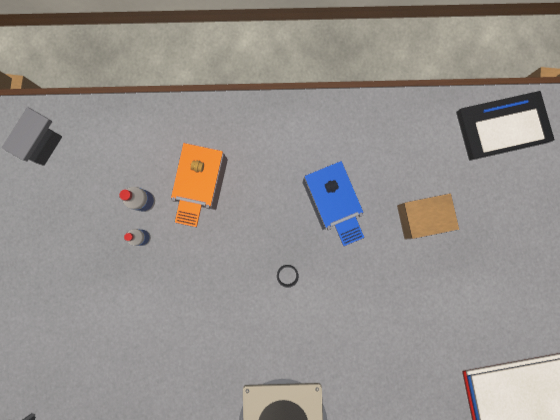

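View pics/s0.png

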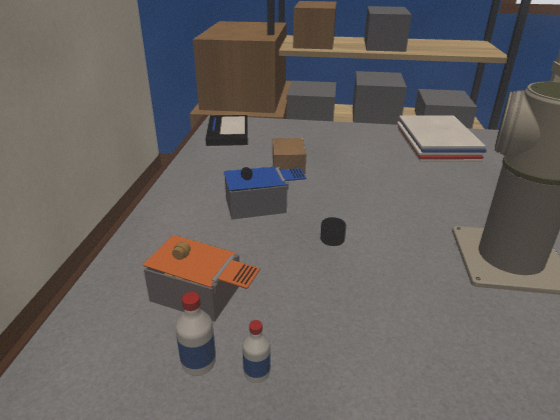

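Top view: the orange bin has its lid at (198,175) and its tab at (187,214), and it is the only orange one. The blue bin's tab is at (349,232). The larger bottle is at (133,198), with a small lookalike at (135,237). The black coupling is at (288,275) and the carton at (430,216). I'll confirm the tab in one crop and measure it.

```bash
python3 - <<'E'
from h import *
f=load('t0')
cv2.imwrite('pics/c0.png',cv2.resize(f['pixels'][130:250,100:250,::-1],None,fx=5,fy=5,interpolation=cv2.INTER_CUBIC))
h=cv2.cvtColor(f['pixels'],cv2.COLOR_RGB2HSV)
m=(h[...,0]>5)&(h[...,0]<18)&(h[...,1]>200)&(h[...,2]>150)
m[:,250:]=0;m[:130]=0;m[250:]=0
v,u=np.nonzero(m)
P=np.array([world(f,a,b) for a,b in zip(u,v)])
rect=cv2.minAreaRect(P[:,:2].astype(np.float32));print(rect,cv2.boxPoints(rect))
for n,(a,b) in dict(tab=(187,214),lidL=(185,160),lidfar=(204,152),lidnear=(192,195),bot=(126,196),small=(130,238),coup=(288,266),blue=(349,232)).items(): print(n,world(f,a,b).round(4))
E
```

```text
((0.5976139903068542, 0.20534782111644745), (0.0, 0.0), 0.0) [[0.597614   0.20534782]
 [0.597614   0.20534782]
 [0.597614   0.20534782]
 [0.597614   0.20534782]]
tab [0.58   0.2401 0.0866]
lidL [0.7246 0.2444 0.0876]
lidfar [0.7445 0.1931 0.0902]
lidnear [0.6305 0.2271 0.0844]
bot [0.6235 0.3774 0.1472]
small [0.5196 0.3803 0.112 ]
coup [ 0.4348 -0.0241  0.0419]
blue [ 0.5223 -0.1862  0.0872]
```

View pics/c0.png

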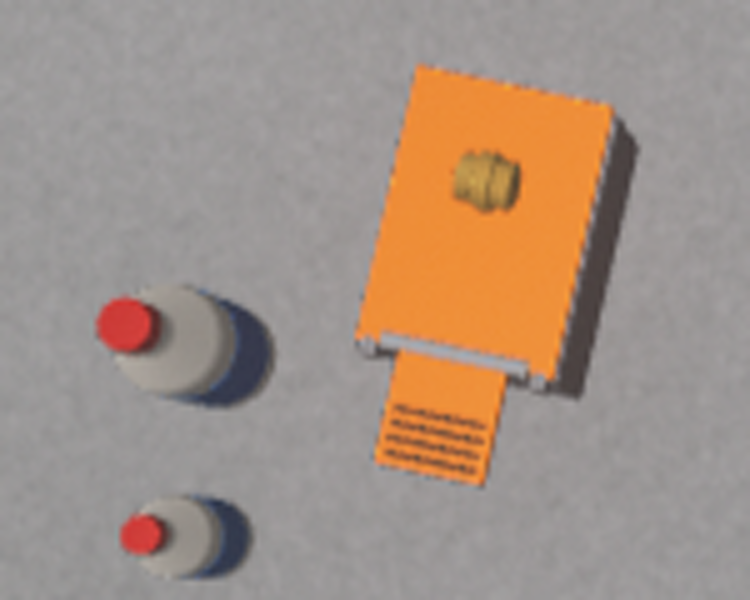

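The crop confirms it: ribbed orange tab, free-end corners at crop (375,463) and (485,485), hinge bar centre at (455,355). That puts the tab centre near full-image pixel (187.6,217.4). The larger bottle is upper left, and both bottles stand clear of the tab.

```bash
cat >> h.py <<'E'
from scipy.spatial.transform import Rotation as Ro
def planez(f,u,v,z):
    K=f['camera_matrix'];R=cv2.Rodrigues(np.array(f['rvec'],float))[0];t=np.array(f['tvec'],float).ravel()
    c=-R.T@t; r=R.T@np.linalg.inv(K)@[u,v,1]; return c+r*(z-c[2])/r[2]
def toolR(o):
    w,x,y,z=o['tool_rot']; return Ro.from_quat([x,y,z,w]).as_matrix()
E
python3 - <<'E'
from h import *
f=load('t0')
p=lambda a,b,z=.0885: planez(f,100+a/5-.4,130+b/5-.4,z)
A,B,C,D=p(418,65),p(357,342),p(375,463),p(485,485)
H=p(612,105)
e=(C+D)/2
d=(B-A)/np.linalg.norm(B-A); w=(D-C); print('lidside',d,'tab width',np.linalg.norm(w),'len',np.linalg.norm(B-A), 'perp', w/np.linalg.norm(w),'end',e)
perp=(H-A);print('far width',np.linalg.norm(perp),perp/np.linalg.norm(perp))
tab=e-d*.02;print('tab',tab)
o=manip.get_obs();R=toolR(o);print(R.round(3))
T=tab-d*.003;T[2]=.239
print('delta tool mm',R.T@(T-o['ee_pos'])*1000)
E
```

```text
lidside [-0.97632757  0.2162972   0.        ] tab width 0.059205867352269584 len 0.15200270195455198 perp [-0.21895594 -0.97573475  0.        ] end [0.55245743 0.24346551 0.0885    ]
far width 0.10621965998567912 [-0.22710331 -0.97387067  0.        ]
tab [0.57198398 0.23913957 0.0885    ]
[[-0.97   0.244 -0.001]
 [ 0.244  0.97  -0.002]
 [ 0.    -0.002 -1.   ]]
delta tool mm [-4.99311001e+02 -2.27815010e+02 -3.75419881e-01]
```

Tool axes already match the tab to within about 0.03 rad, so no turn is needed. Closing the fingers and moving across.

```bash
python3 -m creep '[{"rotation":[0,0,0],"linear":[-20,-9,0],"fingers":0},{"rotation":[0,0,0],"linear":[-36,-16,0],"fingers":0},{"rotation":[0,0,0],"linear":[-36,-16,0],"fingers":0},{"rotation":[0,0,0],"linear":[-36,-17,0],"fingers":0},{"rotation":[0,0,0],"linear":[-36,-17,0],"fingers":0},{"rotation":[0,0,0],"linear":[-36,-16,0],"fingers":0},{"rotation":[0,0,0],"linear":[-36,-17,0],"fingers":0},{"rotation":[0,0,0],"linear":[-36,-16,0],"fingers":0}]' 20
python3 -m creep '[{"rotation":[0,0,0],"linear":[-36,-16,0],"fingers":0},{"rotation":[0,0,0],"linear":[-36,-17,0],"fingers":0},{"rotation":[0,0,0],"linear":[-36,-16,0],"fingers":0},{"rotation":[0,0,0],"linear":[-36,-17,0],"fingers":0},{"rotation":[0,0,0],"linear":[-36,-16,0],"fingers":0},{"rotation":[0,0,0],"linear":[-20,-10,0],"fingers":0},{"rotation":[0,0,0],"linear":[0,0,0],"fingers":0}]'
python3 - <<'E'
from h import *
o=manip.get_obs();R=toolR(o);print(R.T@(np.array([.575,.2385,.239])-o['ee_pos'])*1000,o['ee_pos'],R.round(3))
E
```

```text
time_s: 0.9
ee_pos: [0.3809, 0.3937, 0.2389]
tool_rot: [-0.0, 0.123, 0.992, -0.0]
ft_force: [0.9, 1.0, 0.0]
grip_width: 0.0001
time_s: 1.6
ee_pos: [0.5532, 0.2544, 0.2384]
tool_rot: [-0.0, 0.125, 0.992, -0.001]
ft_force: [0.8, 1.0, 0.0]
grip_width: 0.0003
[-25.08578575 -10.04898649  -0.6082325 ] [0.55318495 0.25444924 0.23838845] [[-0.969  0.248 -0.001]
 [ 0.248  0.969 -0.001]
 [ 0.    -0.001 -1.   ]]
```

```bash
python3 -m creep '[{"rotation":[0,0,0],"linear":[-25,-10,0],"fingers":0},{"rotation":[0,0,0],"linear":[0,0,35],"fingers":0},{"rotation":[0,0,0],"linear":[0,0,35],"fingers":0},{"rotation":[0,0,0],"linear":[0,0,30],"fingers":0},{"rotation":[0,0,0],"linear":[0,0,20],"fingers":0},{"rotation":[0,0,0],"linear":[0,0,0],"fingers":0}]'
python3 - <<'E'
from h import *
o=manip.get_obs();R=toolR(o);print(R.T@(np.array([.575,.2385,.0965])-o['ee_pos'])*1000,o['ee_pos'])
f=grab('side','s1');g=grab('top','t1')
a=cv2.resize(f['pixels'][190:340,130:290],(560,525));b=cv2.resize(g['pixels'][130:250,100:250],None,fx=1.5,fy=1.5)
cv2.imwrite('pics/c1.png',a[:,:,::-1])
E
```

```text
time_s: 2.2
ee_pos: [0.5697, 0.2411, 0.1147]
tool_rot: [-0.004, 0.123, 0.992, -0.002]
ft_force: [0.4, -0.9, -0.3]
grip_width: 0.0001
[-5.88804691 -1.13372517 18.15690955] [0.56970457 0.24107378 0.11469236]
```

View pics/c1.png

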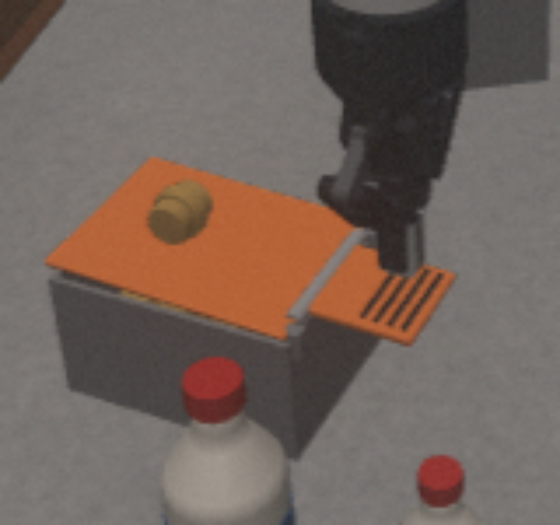

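The crop shows the closed fingers about 18 mm above the tab, over its hinge-side half and near the first rib (400,265). Both bottles are clear. Pressing to just past contact and checking.

```bash
python3 -m creep '[{"rotation":[0,0,0],"linear":[-4,-1,8],"fingers":0},{"rotation":[0,0,0],"linear":[0,0,8],"fingers":0},{"rotation":[0,0,0],"linear":[0,0,5],"fingers":0},{"rotation":[0,0,0],"linear":[0,0,5],"fingers":0},{"rotation":[0,0,0],"linear":[0,0,0],"fingers":0}]'
```

```text
time_s: 2.8
ee_pos: [0.5769, 0.2393, 0.093]
tool_rot: [-0.0, 0.123, 0.992, -0.0]
ft_force: [0.5, -0.6, -0.9]
grip_width: 0.0003
```

```bash
python3 -m creep '[{"rotation":[0,0,0],"linear":[3,0,4],"fingers":0},{"rotation":[0,0,0],"linear":[0,0,4],"fingers":0},{"rotation":[0,0,0],"linear":[0,0,0],"fingers":0}]'
```

```text
time_s: 3.1
ee_pos: [0.5746, 0.2403, 0.0858]
tool_rot: [0.001, 0.123, 0.992, 0.0]
ft_force: [1.0, 0.2, 2.8]
grip_width: -0.0001
```

```bash
python3 -m creep '[{"rotation":[0,0,0],"linear":[0,0,4],"fingers":0},{"rotation":[0,0,0],"linear":[0,0,4],"fingers":0},{"rotation":[0,0,0],"linear":[0,0,4],"fingers":0},{"rotation":[0,0,0],"linear":[0,0,0],"fingers":0}]'
python3 - <<'E'
from h import *
f=grab('side','s2')
cv2.imwrite('pics/c2.png',cv2.resize(f['pixels'][170:340,130:300],(560,560))[:,:,::-1])
E
```

```text
time_s: 3.5
ee_pos: [0.5738, 0.2402, 0.0732]
tool_rot: [-0.0, 0.123, 0.992, 0.0]
ft_force: [-0.4, 0.1, 2.2]
grip_width: -0.0002
```

View pics/c2.png

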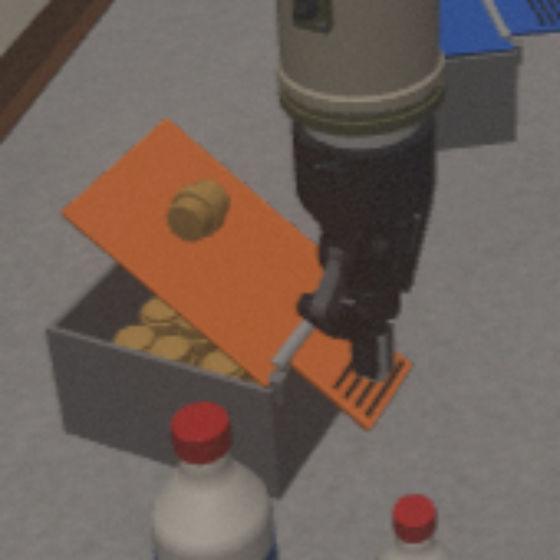

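The lid is rising, with its far corner now at (170,120), and the fingertips are on the ribs at (370,370). I'll fit a plane to the lid for its angle.

```bash
cat >> h.py <<'E'
def lidang(f,sx,ex,sy,ey):
    h=cv2.cvtColor(f['pixels'],cv2.COLOR_RGB2HSV)
    m=(h[...,0]>4)&(h[...,0]<16)&(h[...,1]>170)
    v,u=np.nonzero(m); k=(u>sx)&(u<ex)&(v>sy)&(v<ey);P=np.array([world(f,a,b) for a,b in zip(u[k],v[k]) if f['depth'][b,a]>0])
    P=P[(P[:,0]>.62)&(P[:,2]>.07)]
    for _ in range(5):
        c=P.mean(0);n=np.linalg.svd(P-c,full_matrices=False)[2][2];r=abs((P-c)@n);P=P[r<max(.002,2.5*np.median(r))]
    return len(P),np.arccos(abs(n[2])),n
E
python3 - <<'E'
from h import *
print(lidang(load('s0'),130,300,170,340),lidang(load('s2'),130,300,170,340))
E
```

```text
(1981, np.float64(0.042779457233675176), array([-0.04119187,  0.01149764,  0.9990851 ])) (2379, np.float64(0.6171645842858763), array([ 0.5622329 , -0.13717493, -0.81552266]))
```

0.617 rad, about 35°. I'll press 2 mm more for margin, then lift straight off and retreat.

```bash
python3 -m creep '[{"rotation":[0,0,0],"linear":[0,0,2],"fingers":0},{"rotation":[0,0,0],"linear":[0,0,0],"fingers":0},{"rotation":[0,0,0],"linear":[0,0,-5],"fingers":0},{"rotation":[0,0,0],"linear":[3,0,-15],"fingers":0},{"rotation":[0,0,0],"linear":[10,0,-30],"fingers":0},{"rotation":[0,0,0],"linear":[20,0,-35],"fingers":0},{"rotation":[0,0,0],"linear":[30,0,-35],"fingers":0},{"rotation":[0,0,0],"linear":[30,0,-20],"fingers":0}]'
python3 -m creep '[{"rotation":[0,0,0],"linear":[30,0,0],"fingers":0},{"rotation":[0,0,0],"linear":[0,0,0],"fingers":0},{"rotation":[0,0,0],"linear":[0,0,0],"fingers":0},{"rotation":[0,0,0],"linear":[0,0,0],"fingers":0},{"rotation":[0,0,0],"linear":[0,0,0],"fingers":0}]'
python3 - <<'E'
from h import *
f=grab('side','s3');print(lidang(f,130,300,170,340))
E
```

```text
time_s: 4.35
ee_pos: [0.484, 0.2633, 0.2158]
tool_rot: [0.002, 0.123, 0.992, 0.001]
ft_force: [-0.2, 0.7, 0.1]
grip_width: 0.0
time_s: 4.85
ee_pos: [0.4552, 0.2697, 0.2111]
tool_rot: [-0.0, 0.123, 0.992, -0.0]
ft_force: [-0.1, -0.0, 0.3]
grip_width: 0.0001
(2201, np.float64(0.6547285817970935), array([ 0.5917196 , -0.14380778, -0.79321324]))
```

View pics/s3.png

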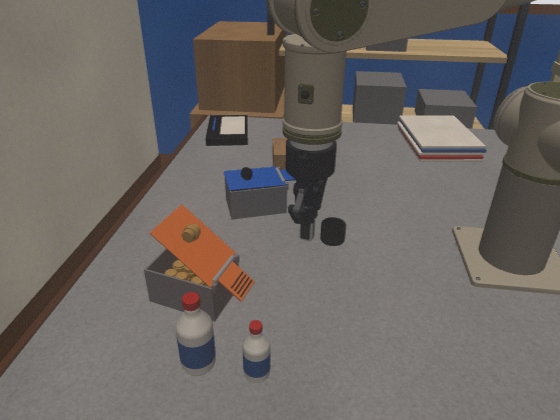

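The orange lid stands open at (195,243), measured at 0.655 rad with the robot clear. The blue lid is still shut at (255,180), and the bottle is upright and unmoved at (196,335). Handing in.

```bash
python3 -c "
from plant import manip
print(manip.sign_off())"
```

```text
the job is handed in; nothing more can be done
None
```

I pressed the orange tab down with the closed fingertips, lifted straight off and backed the arm away. The job was handed in at about 4.9 s on the robot's clock.

- **Orange lid:** a plane fit to the depth image, taken after the arm had let go, put it at about 0.655 rad (37.5°). It had read 0.617 rad before the last 2 mm of pressing, so it stayed open when released.
- **Blue lid and bottle:** in the last picture the blue lid looks shut and the white bottle stands upright where it was. I judged these by eye and did not measure them again.
- **Forces:** the wrist read at most about 3 N at the end of any move. That is lower than the stated 4 to 5 N, perhaps because each reading came after a pause with the arm still.

No check failed.

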